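# Bin the empty roll core with the hold-open pedal

### The job

Put the empty cardboard toilet-roll core in the pedal bin: press the pedal right down to its stop without forcing it and slide it sideways into its hold-open notch so that the lid stays up by itself, drop the core in, then unhook the pedal and ease it up so that the lid comes shut without slamming. Leave everything else under the vanity where it stands.

Things in the scene. Friction and masses are not known exactly. Their poses are not given: they have to be found in the camera images.
- bin: Round steel pedal bin, 170 mm diameter, 250 mm high, heavy, stands fixed. Origin: centre of its underside. Its x axis points from the pedal at the front through the bin's axis to the lid hinge at the back; y is to the left of someone facing the pedal; z up. The pedal bar comes out at the front through a black bracket, 60 mm wide and 62 mm high, whose face is 96 mm from the bin's axis.
- bin_mouth (a point): Centre of the bin's round open top, level with the rim, 250 mm up; the hole is 154 mm across inside. The inner floor is 192 mm lower.
- pedal_top (a point): The point to press: middle of the ribbed rubber tread of the pedal plate (38 mm long, 56 mm wide), 119 mm in front of the bin's axis, 49 mm up at rest. The bin's wall rises only 34 mm behind it, so a broad hand must lean back from the bin. The bar turns on a pivot 149 mm behind this point, which goes down 27 mm to the stop; this takes 5 to 12 N, most at the start. The point moves with the pedal.
- pedal (a joint): Pedal angle in rad: 0 up, 0.18 at the stop (fully down), about 0.15 when it rests in the hold-open notch. It springs up when let go and the lid then bangs shut; let up at the tread at 0.04 m/s or slower, the lid closes quietly.
- pedal_shift (a joint): Sideways slide of the pedal in m along the bin's -y (to the right of someone facing the pedal): 0 in the upright slot, 0.0165 at the end of the hold-open notch. It slides only in the last 2 mm of the tread's travel: a tooth 4 mm wide hangs at the notch's mouth. Past 13.5 mm the bar is behind it; let up there it stays. Back the same way. Friction about 1 N: fingertips pressing the tread drag it.
- lid (a joint): Lid angle in rad: 0 shut, 1.58 fully up; linked by a rod to the pedal, 8.8 times its angle (about 1.3 with the pedal in the notch). The lid is a steel disc 175 mm across, hinged at the bin's back (+x side); open, it stands there and leans a little over the mouth. Only the hand on the pedal slows its fall.
- core_center (a point): Centre of the empty cardboard toilet-roll core: a brown open tube 44 mm outside diameter, 100 mm tall, wall 3 mm, 15 g, standing upright on the tray. Site half-way up, on its axis; z along the axis.
- tray: Speckled grey tray 360 mm (its x) by 400 mm (its y), rim 18 mm high, floor 5 mm thick, fixed. Origin: centre of its underside. It carries the core, the tumbler, the scrubber, the tub, the roll holder and the hook cluster.
- tumbler: Bystander: glass tumbler turned upside down, 72 mm across at the foot, 95 mm high. Origin: centre of its underside.
- scrubber: Bystander: round pink silicone scrubber with nubs, 76 mm across, 34 mm high. Origin: centre of its underside.
- tub: Bystander: clear storage tub with a white clip-on lid, 116 mm (its x) by 172 mm (its y), 72 mm high. Origin: centre of its underside.
- holder: Bystander: chrome stand for spare toilet rolls with one full roll (110 mm across) on it, base 132 mm across, 236 mm high. Origin: centre of its underside.
- hooks: Bystander: white plastic cluster of three hooks lying on its back plate, 34 by 100 mm, 28 mm high. Origin: centre of its underside.
- jar: Bystander: glass jar with a metal cap, 72 mm across, 85 mm high, to the left of the bin and nearer the robot. Origin: centre of its underside.
Mind the look-alikes: they are no part of the job. Of the things that look like the part that bears core_center, take the one that is farthest to the robot's left at the start.

How it is judged:
By the outcome, as a careful person would: the job done as asked, in the order asked, and still so for the second after the job is handed in, with the robot touching nothing.
It also fails if it takes over 72 s, if anything falls off the work surface, if the arm or the gripper's body presses on something with over 40 N, if the wrist force passes 120 N, or if a joint passes its speed limit or range.

### The arm

A 6-joint arm with a two-finger parallel gripper is mounted at the origin on the work surface. World frame = base frame: x ahead of the robot, y to its left, z up, the work surface at z = 0. Lengths are in mm, angles in rad, forces in N, time in s.
With the tool pointing down it reaches from about 350 to 975 mm from the base axis. Payload 7.1 kg.
Tool frame: the origin (TCP) lies at the very end of the fingers, on their centre line; the grasp point (between the pads) lies 19 mm behind it (ctrl.grasp_offset is the distance from the TCP to the grasp point, in mm); z points along the fingers, y is the line along which they close (so a half turn about z gives the same grasp; the last joint's range is limited). The gripper opens to 88 mm and grips with 3 to 60 N. Pads are 20 mm wide; open, the fingers measure 115 mm over their backs; the gripper's body (75 mm by 178 mm) begins 61 mm behind the grasp point.
Start: joints at [-1.305, 0.423, 1.63, -0, 1.089, -0.019], TCP at [175.622, -599.801, 222.675] pointing down, gripper open.
Joint ranges: [-3, 3], [-0.9, 2.11], [0.09, 2.58], [-1.31, 4.45], [0.11, 2.69], [-2.54, 2.54]. Speed limits (rad/s): [2.39, 2.39, 3.01, 3.14, 3.14, 3.14].

### API

Orientations are given as a rotation vector (axis times angle).
In Python, from workcell import ctrl, viewer, ticket, models gives the robot as it stands.
- The arm moves only by the tool play_rows, never from a script. Its arguments are lists of equal length, an entry for each row: "dp": the shift along the world's x, y, z in mm, a list of three; "yaw": the turn about the world's z in degrees. In form: {"dp": [[tx, ty, tz], ...], "yaw": [yaw, ...]}. A call has 1 to 8 rows; each row shifts and turns the commanded pose from where the row before left it; what a row does not reach is not made up. A row lasts 1/12 s, in which the tool goes at most 41.7 mm and 7.16 degrees, less where a joint would pass 70% of its speed; a pose out of reach is approached as far as the arm can. A call is refused whole if a number of a shift passes 41.7 or a number of a turn 7.16, either way. A call with a gripper value outside its range is refused whole. "gripper" is the closure, from 0 (fully open) to 1 (shut), set as the call begins (left out, the last holds). The fingers move at their own pace and stop on an object; the grip force is fixed at half the most. Time passes only in rows, so rows that do not move let the fingers close. It gives the time, the measured TCP pose, the force, the opening and the grip force at its end, in the units of the state.
- ctrl.get_obs(): the state, without advancing time (a new reading comes with each control period).
- viewer.get_image(name): name is "side" or "top" or "wrist"; returns a dict with "pixels" (400x640x3 uint8, red, green, blue), "range_z" (400x640 float32, mm along the optical axis (not along the pixel's ray), 0 where there is no reading), "fx", "fy", "cx", "cy" (pixels), "dist_coeffs" ([k1, k2, p1, p2, k3] as OpenCV has them; the pictures are not rectified), "T" (4x4, takes a point from camera to world coordinates); the wrist camera has in their place "hand_eye" (4x4, takes a point from camera to tool coordinates, whose origin is the TCP and whose axes are the flange's). Camera axes: x right, y up, looking along -z (the intrinsics and any distortion apply to the point x, -y, -z); pixel columns grow to the right and rows downward; lengths in mm; the calibration is good to about 2 mm. A picture is of the moment at which its call begins: read the wrist's pose just before it.
- ticket.close_job(): hands the job in; it is judged then, once.
Trained networks look in a picture, given as the dict that the camera call returned (one of the last four; its "shot" number tells which), for a name from the list of things; names that differ only in an ending like _2 or _b are one class to them, and where a whole thing is asked for, a point or a joint stands for the part that bears it (a point fixed in the world has none). Each returns a list of dicts, best first, with "conf" (0 to 1); they miss things now and then, are a little off and sometimes report something else, mostly with a low value. They report only what shows in the picture. A call takes as long as a camera call. They do not tell look-alikes from the thing itself.
- models.look_for(picture, name): "bbox" ([centre column, centre row, width, height] in pixels, round what is visible of it).
- models.landmark_of(picture, name): "location" ([column, row] in pixels: a listed point, or the origin of a listed thing).
The state is a dict: "t": time; "qpos": joint angles; "qvel": joint speeds; "joint_torque": joint torques, N m; "ee_pos": TCP position; "orientation": TCP orientation; "ft_force": force on the tool from outside, world axes, zero at the start; "moment": the same for the moment, N m; "width": finger opening in mm; "grasp_force": force on a finger pad.
Only numpy, scipy, OpenCV 4.12 (cv2) and the standard library are available. Lean on these libraries where they do the work, as an engineer would, in place of code of your own. Each camera call takes 0.05 s, during which the arm holds its last target. There are 200 camera calls.

## Working session

There is one attempt and no reset: what is moved stays moved. The work goes in short steps, Python scripts to look and compute and a tool call to move; the robot and the scene stay as the last step left them, time stands still between calls to the robot, and variables do not carry over. Pictures are saved under pics/ and viewed, at most 10 in all, crops included, and the job is handed in when it is done.

Besides the shell and the picture viewer there is one more tool, called as name(argument=value, ...), one argument or row to a line, values as JSON. play_rows: Moves the arm, as the interface text tells. Its arguments: {"type":"object","properties":{"dp":{"type":"array"},"yaw":{"type":"array"},"gripper":{"type":"number"}},"required":["dp","yaw"]}

```bash
mkdir -p pics; cat > h.py <<'E'
import numpy as np, cv2
from scipy.spatial.transform import Rotation as R
from workcell import ctrl, viewer, ticket, models
def snap(name):
    o=ctrl.get_obs(); p=viewer.get_image(name)
    if 'T' in p: T=np.array(p['T'])
    else:
        W=np.eye(4); W[:3,:3]=R.from_rotvec(o['orientation']).as_matrix(); W[:3,3]=o['ee_pos']
        T=W@np.array(p['hand_eye'])
    p['Tw']=T; return p
def ray(p,uv):
    K=np.array([[p['fx'],0,p['cx']],[0,p['fy'],p['cy']],[0,0,1]])
    q=cv2.undistortPoints(np.array([[uv]],float),K,np.array(p['dist_coeffs'],float))[0,0]
    return p['Tw'][:3,3], p['Tw'][:3,:3]@np.array([q[0],-q[1],-1])
def atz(p,uv,z):
    c,d=ray(p,uv); return c+d*(z-c[2])/d[2]
def depth(p,uv,r=1):
    c,d=ray(p,uv); u,v=int(round(uv[0])),int(round(uv[1]))
    z=p['range_z'][max(v-r,0):v+r+1,max(u-r,0):u+r+1]; z=z[z>0]
    return c+d*np.median(z) if z.size else None
def tri(rs):
    A=np.zeros((3,3));b=np.zeros(3)
    for c,d in rs:
        d=d/np.linalg.norm(d);P=np.eye(3)-np.outer(d,d);A+=P;b+=P@c
    return np.linalg.solve(A,b)
def save(p,f,crop=None,s=1):
    im=p['pixels'][:,:,::-1]
    if crop: im=im[crop[1]:crop[3],crop[0]:crop[2]]
    cv2.imwrite('pics/'+f,cv2.resize(im,None,fx=s,fy=s))
def project(p,X):
    K=np.array([[p['fx'],0,p['cx']],[0,p['fy'],p['cy']],[0,0,1]])
    Y=np.linalg.inv(p['Tw'])@np.append(X,1); Y=np.array([Y[0],-Y[1],-Y[2]])
    return cv2.projectPoints(Y[None],np.zeros(3),np.zeros(3),K,np.array(p['dist_coeffs'],float))[0][0,0]
E
cat > a.py <<'E'
from h import *
np.set_printoptions(precision=1,suppress=True)
ps={n:snap(n) for n in('side','top')}
for n,p in ps.items():
    save(p,n+'0.png'); print(n,p['Tw'][:3,3],p['fx'])
    for k in('bin','bin_mouth','pedal_top','core_center','tray','tumbler','tub','holder','hooks','jar','scrubber'):
        print(k,[(round(d['conf'],2),np.array(d['location']),depth(p,d['location'])) for d in models.landmark_of(p,k)[:4]])
    print('boxes',[(round(d['conf'],2),np.array(d['bbox'])) for d in models.look_for(p,'core_center')[:5]])
    print('pedalbox',[(round(d['conf'],2),np.array(d['bbox'])) for d in models.look_for(p,'pedal_top')[:2]])
im=cv2.imread('pics/top0.png')
E
python3 a.py; python3 -c "
from h import *
print(ctrl.get_obs())"
```

```text
side [ 493.5 -912.9  970.2] 433.067871002796
bin [(0.79, array([316.7, 176.8]), array([558.6, 210.9,  63.6]))]
bin_mouth [(0.8, array([313.6, 115.2]), array([553.8, 252.2, 273.4]))]
pedal_top [(0.69, array([315.9, 186.5]), array([553.7, 179. ,  48.5])), (0.19, array([338.3, 290.8]), array([ 588.7, -213.2,    7.3])), (0.16, array([385. , 320.7]), array([ 681.4, -362.3,   84.5]))]
core_center [(0.93, array([301. , 393.8]), array([ 478.2, -521.4,   85.7])), (0.81, array([336.3, 386.4]), array([ 551.7, -514. ,   92.2])), (0.73, array([307.7, 325. ]), array([ 500.2, -355.3,   76. ])), (0.63, array([244.1, 363.2]), array([ 359.4, -451.9,   97. ]))]
tray [(0.83, array([341. , 292.3]), array([ 595.2, -220.2,    9.6])), (0.46, array([315.1, 115. ]), array([558.5, 252.8, 273.6]))]
tumbler [(0.77, array([305.1, 261.4]), array([ 503.6, -125.1,   33. ])), (0.49, array([387., 317.]), array([ 683.8, -364.4,  102.9]))]
tub [(0.64, array([375.4, 262.1]), array([ 689.7, -178.9,   77.5])), (0.46, array([317.7, 175. ]), array([561.8, 207.9,  73.4]))]
holder [(0.82, array([385.8, 321. ]), array([ 682.9, 
[... 2052 characters left out ...]
]
{'t': 1.4, 'qpos': array([-1.30500961e+00,  4.23073163e-01,  1.62993245e+00,  1.18451912e-05,
        1.08857914e+00, -1.89789592e-02]), 'qvel': array([ 4.16282506e-04, -3.01850765e-04, -8.89304618e-04,  1.47940415e-03,
       -5.31567337e-04, -4.62042768e-05]), 'joint_torque': array([-1.92769541e-03, -5.44584668e+01, -2.74038506e+01,  6.43937546e-02,
        1.69864402e-02, -1.63012601e-05]), 'ee_pos': array([ 175.61622498, -599.7919518 ,  222.67905429]), 'orientation': array([3.10979661e+00, 4.45789559e-01, 1.78859509e-05]), 'ft_force': array([-0.0547795 , -0.39952875, -0.06034332]), 'moment': array([ 0.02209373, -0.00791378, -0.00993647]), 'grasp_force': 0.0, 'width': 87.93894670229092}
```

View pics/side0.png

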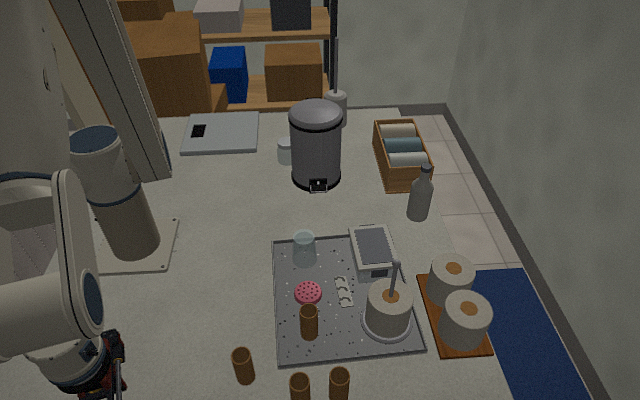

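View pics/top0.png

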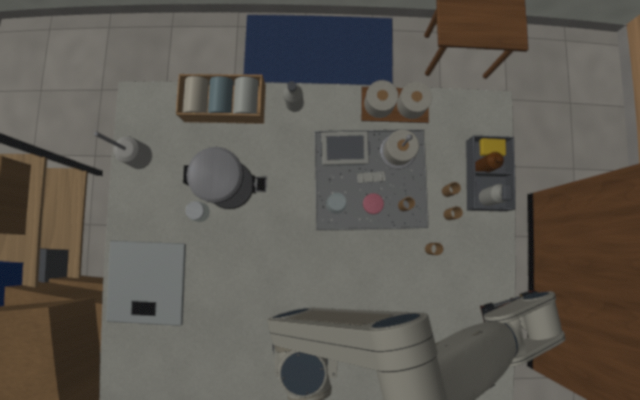

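The side view shows four brown cores: (309,322) on the tray, and (243,365), (300,387) and (339,384) on the bench. In the top view they are at (406,203), (434,248), (452,213) and (451,189), where columns grow towards -y. The one on the tray is farthest to the robot's left and stands on the tray as described, so it is the one meant. I'll confirm it in a crop and fit the bin.

```bash
cat > b.py <<'E'
from h import *
from scipy.optimize import least_squares
np.set_printoptions(precision=1,suppress=True)
ps={n:snap(n) for n in('side','top')}
save(ps['side'],'core_crop.png',(225,220,425,400),4)
def cloud(p):
    v,u=np.mgrid[0:400,0:640]; K=np.array([[p['fx'],0,p['cx']],[0,p['fy'],p['cy']],[0,0,1]])
    q=cv2.undistortPoints(np.stack([u,v],-1).reshape(-1,1,2).astype(float),K,np.array(p['dist_coeffs'],float))[:,0]
    z=p['range_z'].reshape(-1); m=z>0
    d=np.c_[q[:,0],-q[:,1],-np.ones(len(q))]*z[:,None]
    return (d@p['Tw'][:3,:3].T+p['Tw'][:3,3])[m]
def circ(P,r):
    s=least_squares(lambda c:np.hypot(P[:,0]-c[0],P[:,1]-c[1])-r,P[:,:2].mean(0)+[0,10],loss='soft_l1',f_scale=2)
    return s.x,np.median(np.abs(s.fun)),len(P)
for n,p in ps.items():
    C=cloud(p)
    S=lambda x0,x1,y0,y1,z0,z1:C[(C[:,0]>x0)&(C[:,0]<x1)&(C[:,1]>y0)&(C[:,1]<y1)&(C[:,2]>z0)&(C[:,2]<z1)]
    print(n,'wall',circ(S(455,660,205,320,110,225),85)if len(S(455,660,205,320,110,225))>20 else 0)
    L=S(440,680,180,420,255,300); print('lid',L[:,:2].min(0),L[:,:2].max(0),L[:,2].max())
    B=S(500,620,150,200,10,75); print('pedal pts',B.min(0),B.max(0),len(B)); T=B[(B[:,2]>40)&(B[:,2]<56)]; print(T.mean(0),T.min(0),T.max(0))
    c=S(455,545,-385,-290,30,115); print('core',circ(c,22), c[:,2].max())
for k in('bin_mouth','pedal_top','core_center','jar','bin'):
    rs=[ray(p,d['location']) for p in ps.values() for d in models.landmark_of(p,k)[:1]]
    print(k,tri(rs))
p=snap('wrist');print(p['hand_eye'],p['fx'])
E
python3 b.py
```

```text
side wall (array([560.2, 295.1]), np.float64(1.1945728404979334), 1488)
lid [474.7 202.5] [646.2 393.1] 279.0096546065837
pedal pts [531.2 151.3  14.2] [588.9 199.9  65. ] 211
[559.8 176.3  48. ] [531.7 151.3  40.2] [588.9 199.8  55.7]
core (array([ 502.3, -334.9]), np.float64(1.5056447711614283), 543) 108.01178212604623
top wall (array([557.7, 293.6]), np.float64(0.4411429411184713), 297)
lid [471.  206.3] [644.  391.4] 281.31338308913496
pedal pts [527.2 155.2  11.9] [587.8 199.9  71. ] 217
[556.5 175.9  46.7] [528.2 155.2  40.4] [585.9 198.2  55.5]
core (array([ 498.8, -332.4]), np.float64(1.5353349360484607), 118) 110.60938345293471
bin_mouth [567.5 297.7 249.4]
pedal_top [557.  182.   52.9]
core_center [ 518.7 -448.6  238.9]
jar [458.2 411.6 -19.1]
bin [559.9 281.1  17.3]
[[   0.     1.     0.3   69.3]
 [   1.    -0.     0.    -0.7]
 [   0.     0.3   -1.  -162.5]
 [   0.     0.     0.     1. ]] 294.3123429173502
```

View pics/core_crop.png

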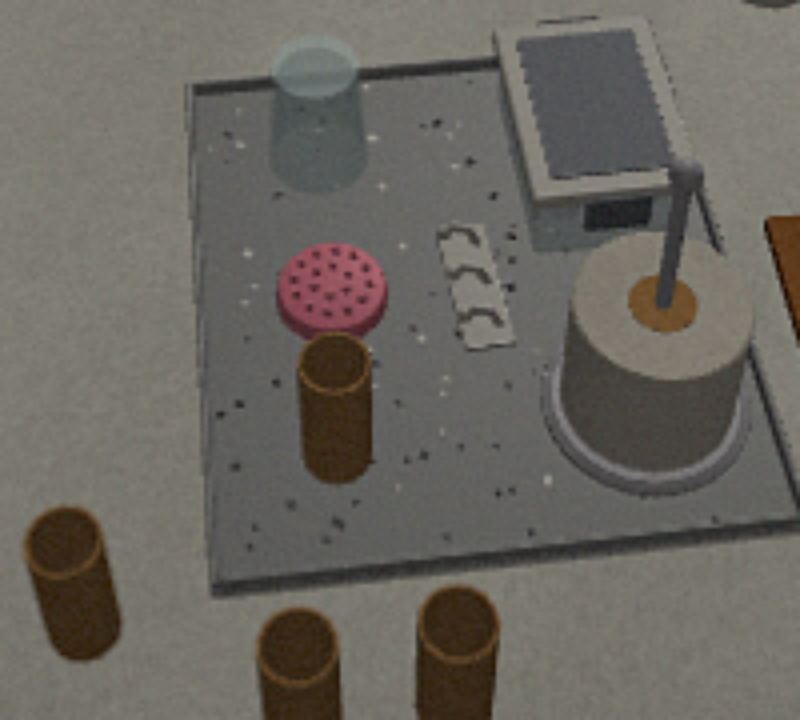

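The crop confirms it: the tube at crop (336,410) stands upright on the speckled tray, and the other three are off it, farther to the robot's right. The bin axis is at about (559,294), with the pedal at about (558,176), facing -y. The hand can't tilt, so I'll press with one open finger. The closing line will run along world y and the camera will face -x, which keeps the body about 5 mm clear of the bin wall.

play_rows(
  dp=[
    [15.9, 29, -2.6],
    [15.9, 29, -2.6],
    [15.9, 29, -2.6],
    [15.9, 29, -2.6],
    [15.9, 29, -2.6],
    [15.9, 29, -2.6],
    [15.9, 29, -2.6],
    [15.9, 29, -2.6],
  ],
  yaw=[6.8, 6.8, 6.8, 6.8, 6.8, 6.8, 6.8, 6.8],
  gripper=0,
)

```text
t: 2.72
ee_pos: [303.3, -366.4, 202.0]
orientation: [2.557, 1.825, 0.0]
ft_force: [1.3, -0.0, -0.0]
width: 87.7
grasp_force: 0.0
```

play_rows(
  dp=[
    [15.9, 29, -2.6],
    [15.9, 29, -2.6],
    [15.9, 29, -2.6],
    [15.9, 29, -2.6],
    [15.9, 29, -2.6],
    [15.9, 29, -2.6],
    [15.9, 29, -2.6],
    [15.9, 29, -2.6],
  ],
  yaw=[6.8, 6.8, 6.8, 6.8, 6.8, 6.8, 6.8, 6.8],
)

```text
t: 3.38
ee_pos: [430.7, -134.3, 181.2]
orientation: [1.439, 2.792, 0.0]
ft_force: [1.0, -0.1, 1.2]
width: 87.7
grasp_force: 0.0
```

play_rows(
  dp=[
    [15.9, 29, -2.6],
    [15.9, 29, -2.6],
    [15.9, 29, -2.6],
    [15.9, 29, -2.6],
    [15.9, 29, -2.6],
    [15.9, 29, -2.6],
    [15.9, 29, -2.6],
    [15.9, 29, -2.6],
  ],
  yaw=[6.8, 6.8, 6.8, 6.8, 6.8, 6.8, 6.8, 6.8],
)

```text
t: 4.05
ee_pos: [557.9, 97.9, 160.3]
orientation: [0.004, 3.141, 0.0]
ft_force: [0.7, -1.7, -0.5]
width: 87.8
grasp_force: 0.0
```

```bash
cat > st.py <<'E'
from h import *
np.set_printoptions(precision=3,suppress=True)
def st():
    o=ctrl.get_obs(); M=R.from_rotvec(o['orientation']).as_matrix()
    print('t',round(o['t'],2),'p',np.round(o['ee_pos'],1),'phi',round(np.degrees(np.arctan2(M[1,0],M[0,0])),1),'F',np.round(o['ft_force'],1),'w',round(o['width'],1),'q',o['qpos'])
st()
E
cat > c.py <<'E'
from st import *
from b import cloud,circ
E
sed -i 's/^for n,p in ps/if __name__=="__main__":\n  pass\nfor n,p in ps/' b.py
python3 - <<'E'
from st import *
p=snap('wrist'); save(p,'w1.png')
for k in('pedal_top','bin'):
    print(k,[(round(d['conf'],2),np.round(d['location']),depth(p,d['location']),atz(p,d['location'],49)) for d in models.landmark_of(p,k)[:2]],[(round(d['conf'],2),np.round(d['bbox'])) for d in models.look_for(p,k)[:2]])
for X in([558,176,49],[530,157,49],[586,195,49]): print(project(p,X))
E
rm c.py
```

```text
t 4.05 p [557.9  97.9 160.3] phi 179.9 F [ 0.7 -1.7 -0.5] w 87.8 q [ 0.153  0.419  1.807 -0.     0.915 -1.416]
pedal_top [(0.63, array([410., 202.]), array([559.211, 178.211,  48.975]), array([559.204, 178.204,  49.   ]))] [(0.92, array([410., 202.,  46.,  58.]))]
bin [(0.92, array([499., 189.]), array([529.739, 216.087, 126.958]), array([546.599, 262.873,  49.   ]))] [(0.63, array([513., 190., 254., 167.])), (0.49, array([111., 145., 140.,  83.]))]
[408.306 200.495]
[390.11  171.611]
[425.519 227.905]
```

View pics/w1.png

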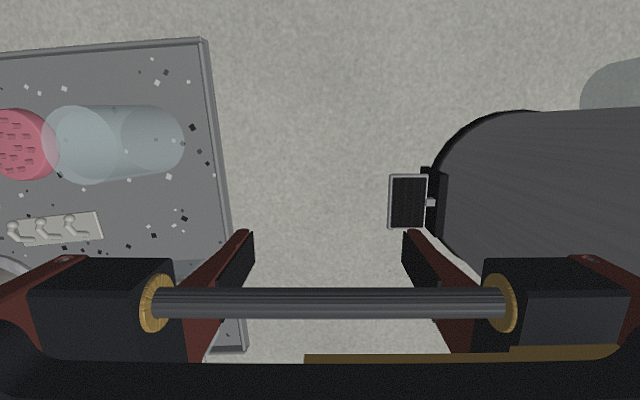

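The wrist view shows the tread at cols 388–428 and rows 174–229, centred at (408,201), with the bracket behind it. This agrees with (558.5,177). I'll line up and descend to just above the tread.

play_rows(
  dp=[
    [0.3, 7, -10],
    [0.3, 7, -20],
    [0, 0, -25],
    [0, 0, -25],
    [0, 0, -20],
    [0, 0, -4],
    [0, 0, 0],
  ],
  yaw=[0, 0, 0, 0, 0, 0, 0],
)

```text
t: 4.88
ee_pos: [556.2, 109.3, 54.7]
orientation: [-0.016, -3.138, 0.001]
ft_force: [-0.1, -0.2, 0.2]
width: 87.8
grasp_force: 0.0
```

play_rows(
  dp=[
    [0, 0, -2],
    [0, 0, -2],
    [0, 0, -2],
    [0, 0, -2],
    [0, 0, 0],
  ],
  yaw=[0, 0, 0, 0, 0],
)

```text
t: 5.3
ee_pos: [558.3, 110.3, 48.7]
orientation: [0.013, 3.14, 0.0]
ft_force: [1.3, 0.1, 1.7]
width: 87.7
grasp_force: 0.5
```

play_rows(
  dp=[
    [0, 1, -1.5],
    [0, 0.5, -1.5],
    [0, 0, -1.5],
    [0, 0, -1.5],
    [0, 0, 0],
  ],
  yaw=[0, 0, 0, 0, 0],
)

```text
t: 5.72
ee_pos: [558.7, 111.1, 43.1]
orientation: [0.013, 3.14, -0.001]
ft_force: [-1.5, -5.7, 8.8]
width: 87.7
grasp_force: 4.5
```

play_rows(
  dp=[
    [0, -0.5, -2],
    [0, -0.5, -2],
    [0, 0, -2],
    [0, 0, -2],
    [0, 0, 0],
  ],
  yaw=[0, 0, 0, 0, 0],
)

```text
t: 6.13
ee_pos: [558.9, 111.1, 35.1]
orientation: [0.014, 3.139, 0.001]
ft_force: [0.8, -0.1, 8.3]
width: 88.1
grasp_force: 4.1
```

play_rows(
  dp=[
    [0, 0, -2],
    [0, 0, -2],
    [0, 0, -2],
    [0, 0, -2],
    [0, 0, 0],
  ],
  yaw=[0, 0, 0, 0, 0],
)

```text
t: 6.55
ee_pos: [558.7, 111.2, 26.9]
orientation: [0.014, 3.14, 0.001]
ft_force: [0.4, 3.0, 6.9]
width: 87.6
grasp_force: 3.2
```

play_rows(
  dp=[
    [0, 0, -1.5],
    [0, 0, -1],
    [0, 0, -1],
    [0, 0, 0],
  ],
  yaw=[0, 0, 0, 0],
)

```text
t: 6.88
ee_pos: [558.2, 110.9, 23.0]
orientation: [0.013, 3.141, 0.0]
ft_force: [0.4, 1.0, 5.0]
width: 87.5
grasp_force: 2.1
```

play_rows(
  dp=[
    [0, 0, -1],
    [0, 0, -1],
    [0, 0, 0],
  ],
  yaw=[0, 0, 0],
)

```text
t: 7.13
ee_pos: [557.7, 110.6, 20.6]
orientation: [-0.013, -3.141, 0.0]
ft_force: [1.1, 0.7, 4.3]
width: 87.8
grasp_force: 1.8
```

play_rows(
  dp=[
    [0, 0, -0.8],
    [0, 0, 0],
  ],
  yaw=[0, 0],
)

```text
t: 7.3
ee_pos: [557.7, 110.5, 19.8]
orientation: [-0.013, -3.141, 0.0]
ft_force: [0.7, -0.1, 5.0]
width: 88.0
grasp_force: 1.7
```

play_rows(
  dp=[
    [0, 0, -0.8],
    [0, 0, 0],
  ],
  yaw=[0, 0],
)

```text
t: 7.47
ee_pos: [557.6, 110.6, 18.9]
orientation: [-0.013, -3.141, 0.0]
ft_force: [0.0, -0.3, 4.5]
width: 88.0
grasp_force: 1.6
```

play_rows(
  dp=[
    [0, 0, -0.6],
    [0, 0, 0],
  ],
  yaw=[0, 0],
)

```text
t: 7.63
ee_pos: [557.7, 110.7, 18.4]
orientation: [-0.013, -3.141, 0.0]
ft_force: [-0.9, 0.0, 3.4]
width: 87.8
grasp_force: 1.5
```

play_rows(
  dp=[
    [0, 0, -0.7],
    [0, 0, 0],
  ],
  yaw=[0, 0],
)

```text
t: 7.8
ee_pos: [557.8, 110.7, 18.0]
orientation: [-0.013, -3.142, -0.0]
ft_force: [-0.7, 0.0, 6.4]
width: 88.0
grasp_force: 3.2
```

play_rows(
  dp=[
    [0, 0, -0.7],
    [0, 0, 0],
  ],
  yaw=[0, 0],
)

```text
t: 7.97
ee_pos: [558.2, 110.8, 17.7]
orientation: [0.013, 3.141, 0.0]
ft_force: [-0.8, -0.1, 10.3]
width: 87.5
grasp_force: 4.6
```

The force is now rising quickly with little travel, so this is the stop. I'll slide towards +x.

play_rows(
  dp=[
    [2, 0, -0.3],
    [2, 0, 0],
    [2, 0, 0],
    [2, 0, 0],
    [0, 0, 0],
  ],
  yaw=[0, 0, 0, 0, 0],
)

```text
t: 8.38
ee_pos: [566.9, 110.8, 17.7]
orientation: [0.013, 3.14, 0.001]
ft_force: [-0.8, -0.5, 8.7]
width: 87.6
grasp_force: 4.5
```

```bash
python3 - <<'E'
from st import *
p=snap('wrist'); save(p,'w2.png')
for k in('pedal_top',):
    print(k,[(round(d['conf'],2),np.round(d['location']),depth(p,d['location']),atz(p,d['location'],22)) for d in models.landmark_of(p,k)[:2]],[(round(d['conf'],2),np.round(d['bbox'])) for d in models.look_for(p,k)[:2]])
E
```

```text
t 8.38 p [566.9 110.8  17.7] phi 179.5 F [-0.8 -0.5  8.7] w 87.6 q [ 0.172  0.655  1.832  0.     0.653 -1.39 ]
pedal_top [(0.84, array([441., 254.]), array([555.124, 164.583,  53.536]), array([569.821, 177.723,  22.   ]))] [(0.86, array([453., 243.,  94.,  84.]))]
```

View pics/w2.png

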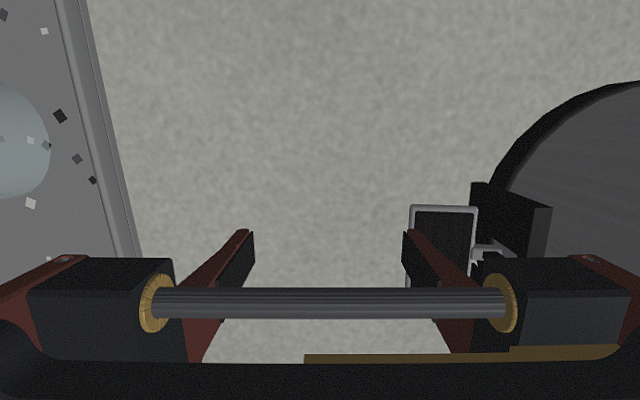

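The finger is on the tread's outer part (408,240). The tread now spans rows 205–285, and the network puts it at x≈569, so it is sliding. I'll continue to the end.

play_rows(
  dp=[
    [2, 0, 0],
    [2, 0, 0],
    [2, 0, 0],
    [1.5, 0, 0],
    [0, 0, 0],
  ],
  yaw=[0, 0, 0, 0, 0],
)

```text
t: 8.95
ee_pos: [574.2, 110.8, 17.7]
orientation: [0.013, 3.14, 0.001]
ft_force: [0.2, 0.6, 8.6]
width: 87.8
grasp_force: 4.5
```

play_rows(
  dp=[
    [1.5, 0, 0],
    [1.5, 0, 0],
    [0, 0, 0],
  ],
  yaw=[0, 0, 0],
)

```text
t: 9.2
ee_pos: [575.1, 110.7, 17.3]
orientation: [-0.013, -3.139, 0.0]
ft_force: [-5.3, -0.4, 12.8]
width: 87.8
grasp_force: 5.8
```

The end of the slide is reached (Fx −5.3 N after about 17 mm). I'll let it up slowly.

play_rows(
  dp=[
    [0, 0, 1],
    [0, 0, 1],
    [0, 0, 1],
    [0, 0, 1],
    [0, 0, 1],
    [0, 0, 1],
    [0, 0, 1],
    [0, 0, 0],
  ],
  yaw=[0, 0, 0, 0, 0, 0, 0, 0],
)

```text
t: 9.87
ee_pos: [576.8, 110.7, 24.0]
orientation: [0.014, 3.141, 0.0]
ft_force: [-0.8, -0.9, 1.5]
width: 87.8
grasp_force: 0.6
```

play_rows(
  dp=[
    [0, 0, 2],
    [0, 0, 2],
    [0, 0, 0],
  ],
  yaw=[0, 0, 0],
)

```text
t: 10.12
ee_pos: [577.1, 111.0, 28.3]
orientation: [0.013, 3.14, 0.001]
ft_force: [0.1, 0.6, -0.1]
width: 87.9
grasp_force: 0.0
```

```bash
python3 - <<'E'
from st import *
for n in('wrist','side'):
    p=snap(n)
    print(n,[(round(d['conf'],2),np.round(d['location']),depth(p,d['location']),atz(p,d['location'],27)) for d in models.landmark_of(p,'pedal_top')[:2]],[(round(d['conf'],2),np.round(d['bbox'])) for d in models.look_for(p,'lid')[:2]])
save(p,'s2.png',(230,30,430,230),3)
E
```

```text
t 10.12 p [577.1 111.   28.3] phi 179.5 F [ 0.1  0.6 -0.1] w 87.9 q [ 0.17   0.646  1.808  0.     0.686 -1.393]
wrist [(0.83, array([436., 244.]), array([576.542, 176.651,  26.974]), array([576.531, 176.641,  27.   ]))] []
side [] [(0.88, array([321.,  76.,  44.,  40.])), (0.64, array([307., 320.,  23.,  35.]))]
```

View pics/s2.png

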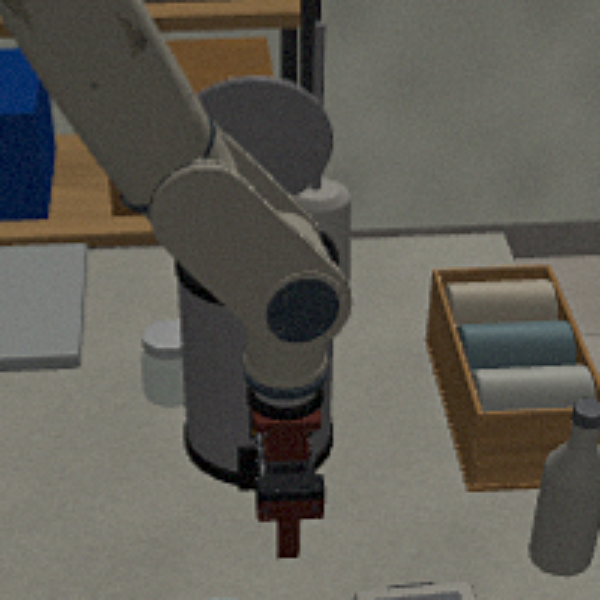

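The crop shows the lid standing up at crop (270,130) with no force on the finger, and the tread measures (576.5,176.7,27), so it is hooked in the notch. Next is the core.

play_rows(
  dp=[
    [0, -4, 20],
    [0, -6, 30],
    [-6, -15, 35],
    [-6, -30, 35],
    [-7, -35, 30],
    [-7, -36, 10],
    [-6, -36, 0],
    [-6, -36, 0],
  ],
  yaw=[0, 0, 0, 0, 0, 0, 0, 0],
)

```text
t: 11.08
ee_pos: [539.9, -81.9, 182.5]
orientation: [0.012, 3.139, -0.001]
ft_force: [0.7, -0.1, -0.6]
width: 87.8
grasp_force: 0.0
```

play_rows(
  dp=[
    [-6, -36, 0],
    [-6, -36, 0],
    [-6, -36, 0],
    [-6, -36, 0],
    [-6, -36, 0],
    [-6, -36, 0],
    [-6, -30, 0],
    [0, 0, 0],
  ],
  yaw=[0, 0, 0, 0, 0, 0, 0, 0],
)

```text
t: 11.75
ee_pos: [496.9, -331.4, 181.2]
orientation: [0.019, 3.141, -0.003]
ft_force: [0.4, 0.6, -0.4]
width: 87.6
grasp_force: 0.0
```

```bash
cat > e.py <<'E'
from st import *
p=snap('wrist'); save(p,'w3.png')
print([(round(d['conf'],2),np.round(d['location']),np.array(atz(p,d['location'],55))) for d in models.landmark_of(p,'core_center')[:3]],[(round(d['conf'],2),np.round(d['bbox'])) for d in models.look_for(p,'core_center')[:3]])
from scipy.optimize import least_squares
v,u=np.mgrid[0:400:2,0:640:2]
P=[]
K=np.array([[p['fx'],0,p['cx']],[0,p['fy'],p['cy']],[0,0,1]])
q=cv2.undistortPoints(np.stack([u,v],-1).reshape(-1,1,2).astype(float),K,np.array(p['dist_coeffs'],float))[:,0]
z=p['range_z'][::2,::2].reshape(-1)
C=(np.c_[q[:,0],-q[:,1],-np.ones(len(q))]*z[:,None])@p['Tw'][:3,:3].T+p['Tw'][:3,3]
m=(z>0)&(np.hypot(C[:,0]-500,C[:,1]+334)<45)&(C[:,2]>97)&(C[:,2]<118)
c=C[m]; print(m.sum(),c.min(0),c.max(0),np.median(c[:,2]))
s=least_squares(lambda a:np.hypot(c[:,0]-a[0],c[:,1]-a[1])-20.5,[500,-334],loss='soft_l1'); print(s.x)
E
python3 e.py
```

```text
t 11.75 p [ 496.9 -331.4  181.2] phi 179.3 F [ 0.4  0.6 -0.4] w 87.6 q [-0.608  0.432  1.726 -0.001  0.982 -2.165]
[(0.74, array([157., 176.]), array([ 473.856, -501.865,   55.   ])), (0.74, array([214.,  42.]), array([ 352.707, -431.472,   55.   ])), (0.71, array([181., 253.]), array([ 556.877, -489.368,   55.   ]))] [(0.91, array([180., 253.,  71.,  60.])), (0.81, array([325., 207.,  50.,  65.])), (0.67, array([154., 181.,  99.,  55.]))]
185 [ 479.812 -354.794   97.016] [ 523.408 -312.171  106.542] 104.73741050720474
[ 500.834 -333.341]
```

View pics/w3.png

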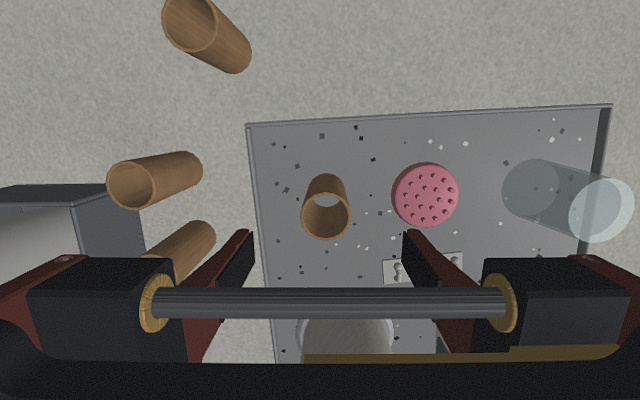

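The wrist view shows the core at (325,207), centred between the finger planes. Its rim is at (501,−333) and z 105, with the scrubber at (425,195) and the other three cores off the tray on the left. I'll descend and grip.

play_rows(
  dp=[
    [2, -1, -25],
    [2, -1, -30],
    [0, 0, -30],
    [0, 0, -25],
    [0, 0, -10],
    [0, 0, 0],
    [0, 0, 0],
  ],
  yaw=[0, 0, 0, 0, 0, 0, 0],
)

```text
t: 12.48
ee_pos: [502.1, -327.6, 61.4]
orientation: [-0.011, -3.141, -0.001]
ft_force: [-0.5, 0.1, 0.0]
width: 88.0
grasp_force: 0.0
```

play_rows(
  dp=[
    [0, 0, 0],
    [0, 0, 0],
    [0, 0, 0],
    [0, 0, 0],
    [0, 0, 0],
    [0, 0, 0],
    [0, 0, 0],
    [0, 0, 0],
  ],
  yaw=[0, 0, 0, 0, 0, 0, 0, 0],
  gripper=0.6,
)

```text
t: 13.15
ee_pos: [501.8, -328.5, 61.2]
orientation: [0.014, 3.141, -0.0]
ft_force: [-0.1, 0.2, 2.2]
width: 44.5
grasp_force: 29.7
```

The core is gripped at 44.5 mm width with 30 N. I'll lift it and carry it to the front half of the mouth, turning the camera and body away from the open lid.

play_rows(
  dp=[
    [0, 0, 20],
    [0, 0, 40],
    [0, 0, 40],
    [2, 20, 30],
    [3.5, 36, 10],
    [3.5, 36, 10],
    [3.5, 36, 10],
    [3.5, 36, 10],
  ],
  yaw=[0, 0, 0, 0, 0, 0, 0, 0],
)

```text
t: 13.82
ee_pos: [517.4, -163.0, 231.6]
orientation: [0.014, 3.141, -0.0]
ft_force: [0.5, -0.3, 0.0]
width: 44.4
grasp_force: 29.7
```

play_rows(
  dp=[
    [3.5, 36, 12],
    [3.5, 36, 12],
    [3.5, 36, 12],
    [3.5, 36, 12],
    [3.5, 36, 12],
    [3.5, 36, 12],
    [3.5, 36, 12],
    [3.5, 36, 12],
  ],
  yaw=[5, 5, 5, 5, 5, 5, 5, 5],
)

```text
t: 14.48
ee_pos: [545.3, 125.3, 327.7]
orientation: [1.068, -2.954, 0.0]
ft_force: [0.2, -0.2, -0.4]
width: 44.6
grasp_force: 29.7
```

play_rows(
  dp=[
    [4, 35, 0],
    [4, 35, 0],
    [4, 15, 0],
    [0, 0, 0],
    [0, 0, 0],
    [0, 0, 0],
  ],
  yaw=[5, 5, 5, 5, 5, 5],
)

```text
t: 14.98
ee_pos: [557.4, 209.1, 326.6]
orientation: [1.798, -2.575, -0.0]
ft_force: [-0.5, -0.3, -0.3]
width: 44.6
grasp_force: 29.7
```

```bash
python3 st.py; python3 - <<'E'
from h import *
p=snap('side'); save(p,'s3.png',(230,0,430,200),3)
E
```

```text
t 14.98 p [557.4 209.1 326.6] phi -110.2 F [-0.5 -0.3 -0.3] w 44.6 q [ 0.339  0.279  1.592 -0.     1.271 -2.451]
```

View pics/s3.png

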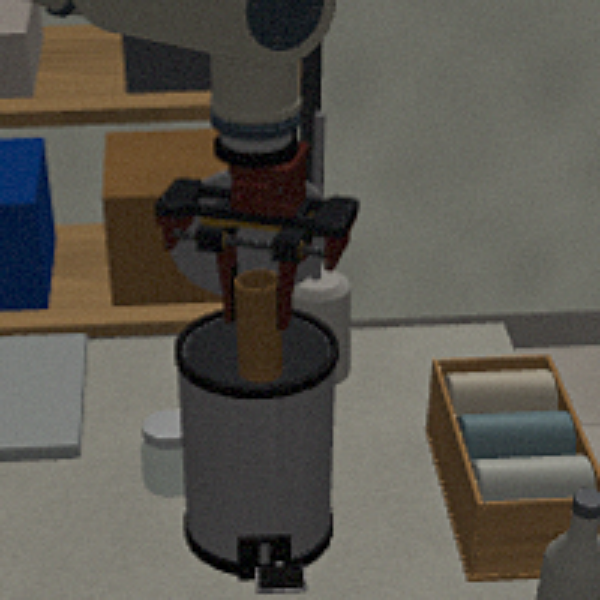

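The crop shows the core at (258,325) just in front of the mouth ellipse (258,350), with the lid still up and the tread hooked to the right at (280,575). I'll move in and lower it below the rim.

play_rows(
  dp=[
    [1, 20, 0],
    [1, 20, 0],
    [0, 11, 0],
    [0, 0, -10],
    [0, 0, -20],
    [0, 0, -20],
    [0, 0, -8],
    [0, 0, 0],
  ],
  yaw=[0, 0, 0, 0, 0, 0, 0, 0],
)

```text
t: 15.7
ee_pos: [558.2, 258.2, 266.2]
orientation: [1.787, -2.578, -0.001]
ft_force: [-0.2, 0.0, -0.5]
width: 44.5
grasp_force: 29.7
```

```bash
python3 st.py; python3 - <<'E'
from h import *
p=snap('side'); save(p,'s4.png',(230,0,430,200),3)
E
```

```text
t 15.7 p [558.2 258.2 266.2] phi -110.5 F [-0.2  0.  -0.5] w 44.5 q [ 0.414  0.366  1.61  -0.     1.171 -2.369]
```

View pics/s4.png

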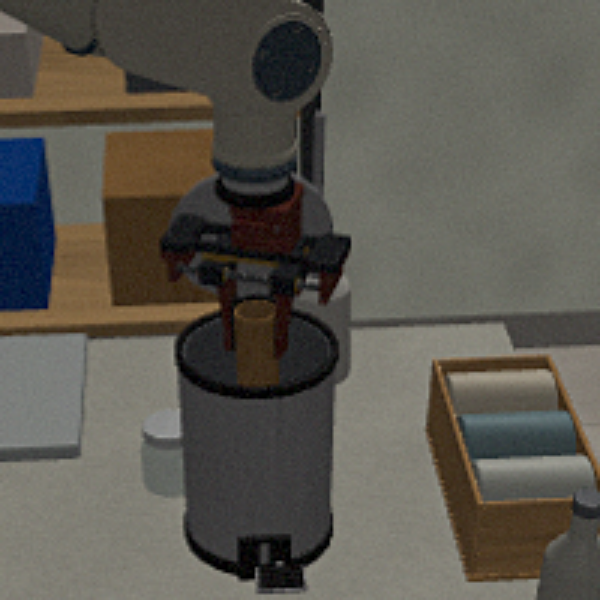

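The core hangs inside the mouth, so I'll release it, back off and turn the hand back to φ=180 for the pedal.

play_rows(
  dp=[
    [0, 0, 0],
    [0, 0, 0],
    [0, 0, 0],
    [0, 0, 0],
    [0, 0, 0],
    [0, 0, 0],
    [0, 0, 10],
    [0, 0, 30],
  ],
  yaw=[0, 0, 0, 0, 0, 0, 0, 0],
  gripper=0,
)

```text
t: 16.42
ee_pos: [557.5, 258.6, 305.8]
orientation: [1.787, -2.574, -0.002]
ft_force: [0.1, -0.4, -1.3]
width: 87.8
grasp_force: 0.0
```

play_rows(
  dp=[
    [0, -10, 20],
    [0, -20, 10],
    [2, -25, 0],
    [3, -25, 0],
    [3, -25, 0],
    [3, -25, 0],
    [3, -25, 0],
    [3, -8, 0],
  ],
  yaw=[0, -5, -7, -7, -7, -7, -7, -7],
)

```text
t: 17.08
ee_pos: [576.8, 93.7, 340.1]
orientation: [-0.601, 3.083, -0.002]
ft_force: [0.7, 0.2, 0.2]
width: 87.5
grasp_force: 0.0
```

play_rows(
  dp=[
    [1, 0, -10],
    [0, 0, -25],
    [0, 0, -35],
    [0, 0, -35],
    [0, 0, -35],
    [0, 0, -30],
    [0, 0, -10],
    [0, 0, 0],
  ],
  yaw=[-7, -7, -7, -1, 0, 0, 0, 0],
)

```text
t: 17.75
ee_pos: [576.3, 96.3, 157.1]
orientation: [0.014, -3.137, 0.001]
ft_force: [-0.4, 0.1, 0.4]
width: 87.7
grasp_force: 0.0
```

```bash
python3 - <<'E'
from st import *
s=snap('side'); print('core?',[(round(d['conf'],2),np.round(d['bbox'])) for d in models.look_for(s,'core_center')[:6]])
p=snap('wrist')
print([(round(d['conf'],2),np.round(d['location']),depth(p,d['location']),atz(p,d['location'],27)) for d in models.landmark_of(p,'pedal_top')[:2]])
st()
E
```

```text
t 17.75 p [576.3  96.3 157.1] phi -179.5 F [-0.4  0.1  0.4] w 87.7 q [ 0.145  0.449  1.766 -0.     0.932 -1.435]
core? [(0.8, array([337., 382.,  22.,  35.])), (0.64, array([244., 367.,  26.,  38.])), (0.57, array([301., 386.,  25.,  25.]))]
[(0.89, array([407., 195.]), array([577.851, 178.939,  27.689]), array([578.014, 179.132,  27.   ]))]
t 17.95 p [579.3  96.8 161.4] phi -179.5 F [ 0.4 -0.6 -0.2] w 88.2 q [ 0.145  0.443  1.762  0.     0.932 -1.435]
```

play_rows(
  dp=[
    [-1, 8, -20],
    [-1, 7, -30],
    [0, 0, -30],
    [0, 0, -30],
    [0, 0, -12],
    [0, 0, -3],
    [0, 0, 0],
    [0, 0, 0],
  ],
  yaw=[0, 0, 0, 0, 0, 0, 0, 0],
)

```text
t: 18.62
ee_pos: [577.2, 111.7, 35.9]
orientation: [-0.014, 3.139, 0.001]
ft_force: [0.0, 0.5, -0.3]
width: 88.0
grasp_force: 0.0
```

play_rows(
  dp=[
    [0, 0, -2.5],
    [0, 0, -2.5],
    [0, 0, -2],
    [0, 0, 0],
    [0, 0, 0],
  ],
  yaw=[0, 0, 0, 0, 0],
)

```text
t: 19.03
ee_pos: [575.7, 111.5, 27.2]
orientation: [-0.014, 3.141, 0.0]
ft_force: [0.6, 0.4, 0.6]
width: 88.0
grasp_force: 0.0
```

play_rows(
  dp=[
    [0, 0, -1.5],
    [0, 0, -1.5],
    [0, 0, -1.5],
    [0, 0, 0],
  ],
  yaw=[0, 0, 0, 0],
)

```text
t: 19.37
ee_pos: [575.7, 111.7, 22.4]
orientation: [-0.014, 3.142, 0.0]
ft_force: [0.1, 1.0, 5.4]
width: 87.6
grasp_force: 2.5
```

play_rows(
  dp=[
    [0, 0, -1.5],
    [0, 0, -1.5],
    [0, 0, 0],
  ],
  yaw=[0, 0, 0],
)

```text
t: 19.62
ee_pos: [575.6, 111.5, 19.3]
orientation: [0.014, -3.141, 0.0]
ft_force: [0.2, 1.0, 4.5]
width: 88.0
grasp_force: 1.9
```

play_rows(
  dp=[
    [0, 0, -0.8],
    [0, 0, -0.7],
    [0, 0, 0],
  ],
  yaw=[0, 0, 0],
)

```text
t: 19.87
ee_pos: [575.9, 111.6, 18.3]
orientation: [-0.014, 3.141, 0.0]
ft_force: [-1.2, 0.8, 6.9]
width: 88.0
grasp_force: 3.2
```

play_rows(
  dp=[
    [0, 0, -0.7],
    [0, 0, 0],
  ],
  yaw=[0, 0],
)

```text
t: 20.03
ee_pos: [576.0, 111.7, 18.0]
orientation: [-0.014, 3.141, 0.001]
ft_force: [-2.3, 1.0, 10.2]
width: 87.8
grasp_force: 4.7
```

The pedal is at the stop. I'll slide back towards −x.

play_rows(
  dp=[
    [-2, 0, -0.3],
    [-2, 0, 0],
    [-2, 0, 0],
    [-2, 0, 0],
    [-2, 0, 0],
    [-2, 0, 0],
    [-2, 0, 0],
    [0, 0, 0],
  ],
  yaw=[0, 0, 0, 0, 0, 0, 0, 0],
)

```text
t: 20.7
ee_pos: [562.9, 111.6, 18.1]
orientation: [-0.014, 3.139, 0.001]
ft_force: [-1.1, 0.2, 9.3]
width: 87.8
grasp_force: 4.6
```

play_rows(
  dp=[
    [-1.5, 0, 0],
    [-1.5, 0, 0],
    [-1.5, 0, 0],
    [-1, 0, 0],
    [0, 0, 0],
  ],
  yaw=[0, 0, 0, 0, 0],
)

```text
t: 21.12
ee_pos: [558.8, 111.6, 18.3]
orientation: [-0.013, 3.136, 0.001]
ft_force: [3.1, -0.7, 8.2]
width: 87.7
grasp_force: 3.7
```

play_rows(
  dp=[
    [-1, 0, -0.3],
    [-0.5, 0, 0],
    [0, 0, 0],
  ],
  yaw=[0, 0, 0],
)

```text
t: 21.37
ee_pos: [558.5, 111.7, 18.3]
orientation: [-0.013, 3.134, 0.002]
ft_force: [5.4, -2.3, 6.7]
width: 87.9
grasp_force: 3.7
```

play_rows(
  dp=[
    [0.5, 0, 1],
    [0.5, 0, 1],
    [0, 0, 1],
    [0, 0, 1],
    [0, 0, 1],
    [0, 0, 1],
    [0, 0, 1],
    [0, 0, 0],
  ],
  yaw=[0, 0, 0, 0, 0, 0, 0, 0],
)

```text
t: 22.03
ee_pos: [555.8, 111.2, 24.0]
orientation: [-0.014, 3.141, -0.001]
ft_force: [2.9, -4.4, 3.6]
width: 87.8
grasp_force: 2.4
```

play_rows(
  dp=[
    [0, 0, 1],
    [0, 0, 1],
    [0, 0, 1],
    [0, 0, 0],
  ],
  yaw=[0, 0, 0, 0],
)

```text
t: 22.37
ee_pos: [555.5, 111.4, 27.0]
orientation: [0.015, -3.141, 0.0]
ft_force: [1.3, -3.6, 3.5]
width: 88.3
grasp_force: 2.4
```

The tread is still pushing up (3.5 N) above notch height, so it is unhooked. I'll ease it up at about 18 mm/s.

play_rows(
  dp=[
    [0, 0, 1.5],
    [0, 0, 1.5],
    [0, 0, 1.5],
    [0, 0, 1.5],
    [0, 0, 1.5],
    [0, 0, 1.5],
    [0, 0, 1.5],
    [0, 0, 1.5],
  ],
  yaw=[0, 0, 0, 0, 0, 0, 0, 0],
)

```text
t: 23.03
ee_pos: [555.4, 111.1, 39.1]
orientation: [0.015, -3.141, 0.001]
ft_force: [0.5, -6.0, 7.4]
width: 87.6
grasp_force: 3.8
```

play_rows(
  dp=[
    [0, 0, 1.5],
    [0, 0, 1.5],
    [0, 0, 1.5],
    [0, 0, 1.5],
    [0, 0, 1],
    [0, 0, 1],
    [0, 0, 1],
    [0, 0, 1],
  ],
  yaw=[0, 0, 0, 0, 0, 0, 0, 0],
)

```text
t: 23.7
ee_pos: [555.3, 111.4, 49.0]
orientation: [0.014, -3.141, 0.0]
ft_force: [0.4, 0.7, 0.7]
width: 88.0
grasp_force: 0.0
```

play_rows(
  dp=[
    [0, 0, 1],
    [0, 0, 1],
    [0, 0, 1],
    [0, 0, 1],
    [0, 0, 1],
    [0, 0, 0],
  ],
  yaw=[0, 0, 0, 0, 0, 0],
)

```text
t: 24.2
ee_pos: [555.7, 111.7, 53.8]
orientation: [0.014, -3.142, -0.0]
ft_force: [0.9, -0.1, -0.4]
width: 87.6
grasp_force: 0.0
```

Contact was lost only at the rest height. I'll move clear and check.

play_rows(
  dp=[
    [0, -5, 15],
    [0, -10, 30],
    [-5, -25, 35],
    [-15, -30, 35],
    [-15, -35, 20],
    [-15, -35, 0],
    [-10, -20, 0],
    [0, 0, 0],
  ],
  yaw=[0, 0, 0, 0, 0, 0, 0, 0],
)

```text
t: 24.87
ee_pos: [496.5, -45.0, 182.4]
orientation: [0.009, -3.141, 0.001]
ft_force: [-0.1, -0.3, -0.2]
width: 87.9
grasp_force: 0.0
```

```bash
python3 - <<'E'
from st import *
s=snap('side'); t=snap('top')
for n,p in(('side',s),('top',t)):
    for k in('pedal_top','tumbler','scrubber','hooks','jar'): print(n,k,[(round(d['conf'],2),np.round(d['location']),depth(p,d['location'])) for d in models.landmark_of(p,k)[:1]])
save(s,'s5.png',(200,80,460,400),1.8)
E
```

```text
t 24.87 p [496.5 -45.  182.4] phi -179.7 F [-0.1 -0.3 -0.2] w 87.9 q [-0.114  0.295  1.938 -0.001  0.909 -1.69 ]
side pedal_top [(0.54, array([316., 188.]), array([552.527, 170.529,  50.527]))]
side tumbler [(0.88, array([303., 260.]), array([ 498.708, -123.667,   37.265]))]
side scrubber [(0.96, array([312., 295.]), array([ 516.113, -238.202,   31.652]))]
side hooks [(0.56, array([341., 293.]), array([ 594.162, -221.971,   10.23 ]))]
side jar [(0.65, array([285., 162.]), array([466.588, -82.23 , 349.863]))]
top pedal_top [(0.73, array([263., 184.]), array([559.98 , 168.146,  46.627]))]
top tumbler [(0.62, array([334., 205.]), array([450.664, -71.63 , 503.257]))]
top scrubber [(0.73, array([371., 207.]), array([ 487.975, -215.321,   27.779]))]
top hooks [(0.61, array([372., 181.]), array([ 584.476, -220.801,    5.624]))]
top jar [(0.84, array([199., 212.]), array([451.724, 380.192,  84.811]))]
```

View pics/s5.png

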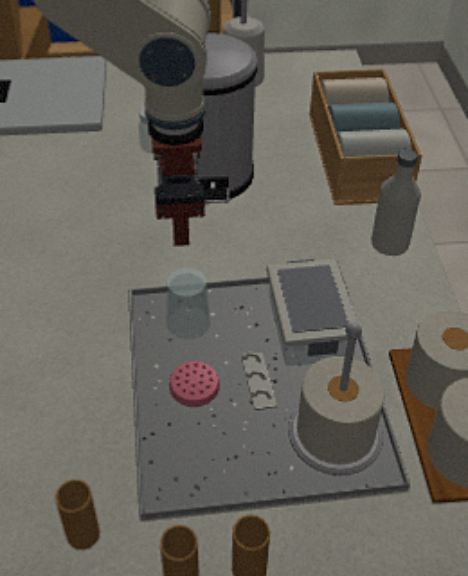

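The lid is shut at crop (225,60), the pedal is up at z≈49, and the core is gone from the tray. The bystanders are where they stood and the arm touches nothing, so I'll hand the job in.

```bash
python3 -c "
from h import *
print(ticket.close_job())"
```

```text
the job is handed in; nothing more can be done
None
```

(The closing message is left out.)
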